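Line up the lunch box latch and hold the lid down on its seal

ROBOT

A 7-joint arm with a two-finger parallel gripper is mounted at the origin on the work surface. World frame = base frame: x ahead of the robot, y to its left, z up, the work surface at z = 0. Lengths are in m, angles in degrees, forces in N, time in s.
With the tool pointing down it reaches from about 0.35 to 0.9 m from the base axis. Payload 19.9 kg.
Tool frame: the origin (TCP) lies at the very end of the fingers, on their centre line; the grasp point (between the pads) lies 19 mm behind it; z points along the fingers, y is the line along which they close (so a half turn about z gives the same grasp; the last joint's range is limited). The gripper opens to 85 mm and grips with 20 to 120 N. Pads are 22 mm wide; open, the fingers measure 114 mm over their backs; the gripper's body (76 mm by 85 mm) begins 54 mm behind the grasp point. The pads swing forward as they close: fully open they stand 13 mm farther back than shut.
Start: joints at [68.841, 23.915, -0.59, 92.452, 0.269, 63.638, -3.037], TCP at [0.201, -0.592, 0.231] pointing down, gripper open.
Joint ranges: [-161.28, 161.28], [-22.2, 115.67], [-73.04, 71.86], [3.21, 147.25], [-68.34, 248.33], [10.77, 114.83], [-161.83, 161.83]. Speed limits (degrees/s): [108.29, 108.29, 136.94, 136.94, 172.46, 172.46, 172.46].

INTERFACE

Orientations are given as [roll, pitch, yaw] about the fixed x, y, z axes, in that order (R = Rz(yaw) Ry(pitch) Rx(roll)).
In Python, from rig import telemetry, viewer, manip, finder gives the robot as it stands.
- The arm moves only by the tool arm_command, never from a script. Its argument "series" is a list of rows, each a list of 7 numbers: the shift along the tool's x, y, z in m, then the turn, a rotation vector about the tool's x, y, z in degrees, then the opening in per cent of the stroke, from 0 (shut) to 100 (fully open). In form: [[dx, dy, dz, wx, wy, wz, grip], ...]. A call has 1 to 5 rows; each row shifts and turns the commanded pose from where the row before left it, along the tool's axes as they then stand; what a row does not reach is not made up. A row lasts 1/8 s, in which the tool goes at most 62.5 mm and 10.7 degrees, less where a joint would pass 70% of its speed; a pose out of reach is approached as far as the arm can. A call with a gripper value outside its range is refused whole. The fingers move at their own pace and stop on an object; "grip_force" is the grip in N (left out, the last holds). Time passes only in rows, so rows that do not move let the fingers close. It gives the time, the measured TCP pose, the force, the opening and the grip force at its end, in the units of the state.
- telemetry.sense(): the state, without advancing time (a new reading comes with each control period).
- viewer.read_camera(name): name is "scene" or "top" or "wrist"; returns (picture, depth): 480x640x3 uint8, red, green, blue; 480x640 float32, m along the optical axis (not along the pixel's ray), 0 where there is no reading.
- viewer.camera_params(name): a dict with "K" (3x3 intrinsics, pixels), "T" (4x4, takes a point from camera to world coordinates). Camera axes: x right, y up, looking along -z (the intrinsics and any distortion apply to the point x, -y, -z); pixel columns grow to the right and rows downward; lengths in m; the calibration is good to about 2 mm. The wrist camera is an equidistant fisheye: a pixel r from the principal point sees the ray r / f radians off the axis. A picture is of the moment at which its call begins: read the wrist's pose just before it. camera_params takes no time and is no camera call; for the wrist camera it gives the pose at the moment of the call.
- manip.close_job(): hands the job in; it is judged then, once.
Trained networks look in the newest picture that a camera, given by its name, has taken for a name from the list of things; names that differ only in an ending like _2 or _b are one class to them, and where a whole thing is asked for, a point or a joint stands for the part that bears it (a point fixed in the world has none). Each returns a list of dicts, best first, with "p" (0 to 1); they miss things now and then, are a little off and sometimes report something else, mostly with a low value. They report only what shows in the picture. A call takes as long as a camera call.
- finder.spot_in(camera, query): "xyz" ([x, y, z] in m, in world coordinates, good to about 4 mm: the middle of the surface that is visible of it).
- finder.pinpoint(camera, query): "xyz" ([x, y, z] in m, in world coordinates, good to about 4 mm: a listed point, or the origin of a listed thing).
The state is a dict: "time": time; "q": joint angles; "qd": joint speeds; "effort": joint torques, N m; "tool_pos": TCP position; "tcp_rot": TCP orientation; "wrist_force": force on the tool from outside, world axes, zero at the start; "moment": the same for the moment, N m; "gripper_width": finger opening in m; "grip_force": force on a finger pad.
Only numpy, scipy, OpenCV 4.12 (cv2) and the standard library are available. Lean on these libraries where they do the work, as an engineer would, in place of code of your own. Each camera call takes 0.05 s, during which the arm holds its last target. There are 200 camera calls.

TASK

The pink lunch box is standing ajar on its springy new seal because the quarter-turn latch on its front tab sits crosswise. Turn the latch's bar in line with the two little ribs on the lid while the lid is still up, then push the lid fully shut so that the latch drops through its slot, and finish while still holding the lid pressed down: do not let go, or it springs open. Leave the bowl, pestle, skewer holder and wok lid where they are.

Things in the scene. Friction and masses are not known exactly. Their poses are not given: they have to be found in the camera images.
- lunch_box: Pink plastic lunch box, fixed to the shelf (does not slide). Body 160 (its x) x 200 (its y) x 76 mm high; origin at the centre of the underside, z up. The lid's hinge runs along y at x = +80, z = 80 mm (far side at yaw 0); the latch is at the -x side.
- slot (a point): Centre of the slot, at the top of the ledge (76 mm up) that sticks out 52 mm from the box's -x side; 102.5 mm from the box's centre. Slot 40 mm long (box x), 14 mm wide (box y), frame as the box's. The latch's cross-piece goes down only through this slot.
- lid_hinge (a point): Point on the lid's hinge line at mid width, at the lid's underside. Its frame turns with the lid: x and y along the lid (-x from the hinge to the front tab), z out of the lid's top; the lid opens by turning about +y.
- lid_tab (a point): Middle of the front edge of the lid's tab (80 mm wide), on the lid's top face, 217 mm from the hinge; frame as point lid_hinge. The lid is 204 mm wide and 8 mm thick; two ribs 4 mm wide, 1.5 mm proud, before and behind the latch, mark the slot's direction.
- lid (a joint): Angle of the lid, rad: 0 = fully shut (hard stop), grows as the front rises, stop at 0.35. The springy seal holds it ajar at about 0.22 when untouched; at the latch it takes about 6 N to press it shut, and it springs open again when let go.
- latch_top (a point): Centre of the top of the grey latch bar: 44 mm long (its x), 12 mm thick (its y), 24 mm high, on a disc 36 mm across and 5 mm high on the lid. Point 37 mm above the lid's underside, 182.5 mm from the hinge. Frame turns with latch and lid: x along the bar, z along the turning axis, out of the lid. Grip it across its thickness.
- latch (a joint): Angle of the latch bar, rad, counterclockwise from above: 0 = in line with ribs and slot, 1.57 = across. Stops at -0.7 and 1.75, no click at 0; stays where left (friction 0.05 N m). Below the lid it has a cross-piece 32 x 8 mm parallel to the bar; it enters freely within 0.19 of line, scrapes beyond, and by 0.6 rests on the ledge, stopping the lid at about 0.085 rad.
- bowl: Small white bowl, 110 mm across, 50 mm high, loose; origin at the centre of its underside. Leave alone.
- pestle: White ceramic pestle lying on its side, 144 mm long (its x), 38 mm thick at the head; origin under its middle. Leave alone.
- skewer_holder: Stainless cylinder 60 mm across, 100 mm high, with skewers reaching 198 mm; origin at the centre of its underside. Leave alone.
- wok_lid: Aluminium wok lid 224 mm across, 73 mm high with its knob, lying on the acacia board; origin at the centre of its underside. Leave alone.

How it is judged (in metres and radians):
On the way, in this order (a step that is already met when the one before it is completed fails the run):
1. the latch bar is turned in line with the ribs while the lid is still up (value of joint latch between -0.3 and 0.3 rad and value of joint lid above 0.1 rad), for 0.2 s.
2. the lid is pushed fully shut by the fingers, the latch through its slot (value of joint lid below 0.02 rad and contact force between the fingers and lid above 3 N), for 0.3 s.
At the end, for the whole second after the job is handed in: Through the last second the fingers hold the lid (with its latch) down with more than 3 N, the lid is shut to within 0.02 rad (about 4 mm at the latch) and the latch bar is within 0.3 rad of the slot's direction (all of step 2 and value of joint latch between -0.3 and 0.3 rad); the arm keeps its last pose, push and grip.
It fails at once if the bowl, pestle, skewer holder or wok lid is moved by more than 40 mm (distance of any of bowl, pestle, skewer_holder, wok_lid from where it was at the start of the episode above 0.04 m).
It also fails if it takes over 38 s, if anything falls off the work surface, if the arm or the gripper's body presses on something with over 40 N, if the wrist force passes 120 N, or if a joint passes its speed limit or range.

## Working session

There is one attempt and no reset: what is moved stays moved. The work goes in short steps, Python scripts to look and compute and a tool call to move; the robot and the scene stay as the last step left them, time stands still between calls to the robot, and variables do not carry over. Pictures are saved under pics/ and viewed, at most 10 in all, crops included, and the job is handed in when it is done.

Besides the shell and the picture viewer there is one more tool, called after ">>>" as a command line: name --pt "numbers of a row" for each row, then --argument value for the rest. arm_command: Moves the arm, as the interface text tells. Its arguments: {"type":"object","properties":{"series":{"type":"array","items":{"type":"array","items":{"type":"number"}}},"grip_force":{"type":"number"}},"required":["series"]}

```bash
mkdir -p pics; ls; python3 - <<'E'
from rig import telemetry, viewer, finder
import cv2, numpy as np
s=telemetry.sense(); print({k:np.round(v,3).tolist() for k,v in s.items()})
for c in ("scene","top"):
    im,d=viewer.read_camera(c); cv2.imwrite(f"pics/{c}1.png",im[:,:,::-1])
    for q in ("latch_top","lid_tab","lid_hinge","slot","lunch_box","bowl","pestle","skewer_holder","wok_lid"):
        print(c,q,[(np.round(r["xyz"],3).tolist(),round(r["p"],2)) for r in finder.pinpoint(c,q)[:2]])
E
```

```text
pics
{'time': 0.0, 'q': [68.841, 23.947, -0.59, 92.484, 0.268, 63.638, -3.036], 'qd': [0.079, 0.164, 0.074, 0.062, 0.019, -0.111, 0.112], 'effort': [-0.001, -86.444, 0.678, -43.49, 0.019, 0.007, -0.0], 'tool_pos': [0.201, -0.591, 0.231], 'tcp_rot': [-179.932, 0.004, 18.781], 'wrist_force': [0.446, -0.302, -0.929], 'moment': [0.014, -0.017, 0.007], 'grip_force': 0.0, 'gripper_width': 0.085}
scene latch_top [([0.486, 0.082, 0.159], 0.75)]
scene lid_tab [([0.454, 0.085, 0.139], 0.67)]
scene lid_hinge [([0.66, 0.05, 0.083], 0.91)]
scene slot []
scene lunch_box [([0.572, 0.063, 0.003], 0.67), ([0.659, 0.05, 0.084], 0.5)]
scene bowl [([0.512, -0.126, -0.001], 0.59)]
scene pestle [([0.633, 0.251, 0.001], 0.83)]
scene skewer_holder [([0.716, -0.056, 0.002], 0.92), ([0.658, 0.05, 0.08], 0.7)]
scene wok_lid [([0.5, -0.604, 0.009], 0.57)]
top latch_top [([0.493, 0.079, 0.158], 0.5), ([0.714, -0.057, 0.0], 0.42)]
top lid_tab [([0.45, 0.091, 0.138], 0.71)]
top lid_hinge [([0.654, 0.053, 0.08], 0.66)]
top slot [([0.479, 0.084, 0.078], 0.74), ([0.51, -0.119, 0.003], 0.38)]
top lunch_box [([0.577, 0.063, -0.001], 0.73)]
top bowl [([0.514, -0.119, 0.002], 0.96), ([0.45, 0.09, 0.138], 0.23)]
top pestle [([0.634, 0.255, 0.0], 0.95)]
top skewer_holder [([0.716, -0.057, 0.0], 0.82)]
top wok_lid [([0.497, -0.601, 0.008], 0.88)]
```

View pics/scene1.png

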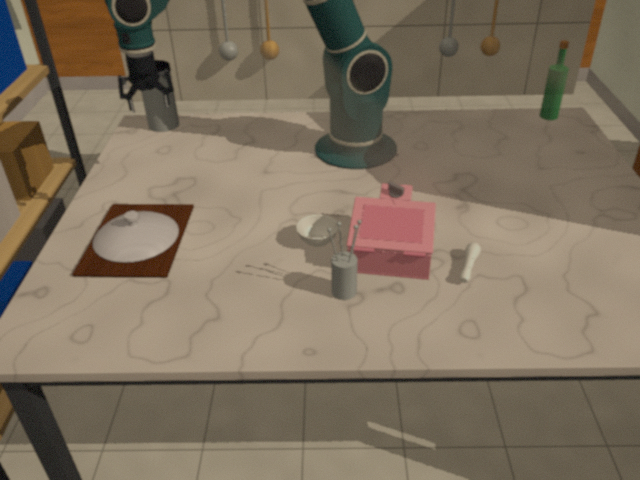

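View pics/top1.png

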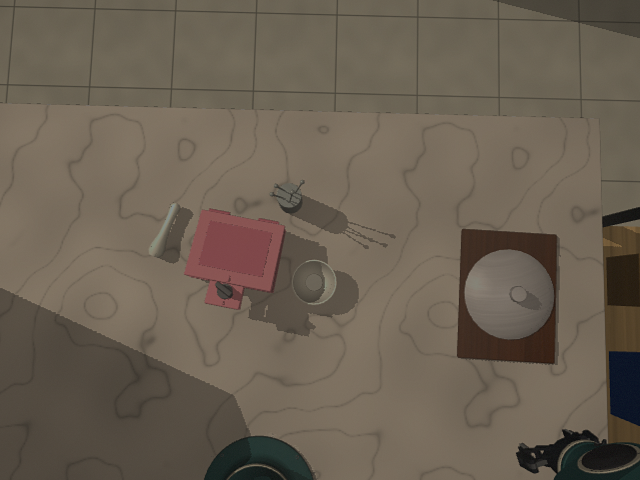

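The pictures show the box with its latch at about (224,290) in the top view. The bar lies diagonally, from (217,285) to (233,298), and the box yaw is about -10°. Nothing tall stands between the arm and the latch, so I'll move above it for a close look.

>>> arm_command --pt "0.033 -0.036 -0.01 0 0 0 100" --pt "0.033 -0.036 -0.01 0 0 0 100" --pt "0.033 -0.036 -0.01 0 0 0 100" --pt "0.033 -0.036 -0.01 0 0 0 100" --pt "0.033 -0.036 -0.01 0 0 0 100"

```text
time: 1.62
tool_pos: [0.3, -0.3667, 0.2817]
tcp_rot: [180.0, -0.0, 18.8]
wrist_force: [0.8, -0.2, 0.3]
gripper_width: 0.0849
grip_force: 0.0
```

>>> arm_command --pt "0.033 -0.036 0 0 0 0 100" --pt "0.033 -0.036 0 0 0 0 100" --pt "0.033 -0.036 0 0 0 0 100" --pt "0.033 -0.036 0 0 0 0 100" --pt "0.033 -0.036 0 0 0 0 100"

```text
time: 2.25
tool_pos: [0.3982, -0.1431, 0.2815]
tcp_rot: [180.0, -0.0, 18.8]
wrist_force: [0.8, -0.4, 1.4]
gripper_width: 0.0851
grip_force: 0.0
```

>>> arm_command --pt "0.033 -0.036 0 0 0 0 100" --pt "0.033 -0.036 0 0 0 0 100" --pt "0.033 -0.036 0 0 0 0 100" --pt "0.033 -0.036 0 0 0 0 100" --pt "0.03 -0.039 0 0 0 0 100"

```text
time: 2.88
tool_pos: [0.4928, 0.0821, 0.2815]
tcp_rot: [180.0, -0.0, 18.7]
wrist_force: [0.2, -0.7, 0.7]
gripper_width: 0.0854
grip_force: 0.0
```

>>> arm_command --pt "0 0 0 0 0 -9 100" --pt "0 0 0 0 0 -9 100" --pt "0 0 0 0 0 -9 100" --pt "0 0 0 0 0 -9 100" --pt "0 0 0 0 0 0 100"

```text
time: 3.5
tool_pos: [0.4922, 0.0807, 0.2813]
tcp_rot: [180.0, -0.0, 54.7]
wrist_force: [-0.5, 0.1, 1.1]
gripper_width: 0.0855
grip_force: 0.0
```

```bash
cat > h.py <<'E'
from rig import telemetry, viewer, finder
import cv2, numpy as np
from scipy.spatial.transform import Rotation as R
def cloud(cam):
    P=viewer.camera_params(cam); im,d=viewer.read_camera(cam); K=P["K"];T=np.array(P["T"])
    v,u=np.mgrid[:480,:640]; x=(u-K[0][2])/K[0][0]; y=(v-K[1][2])/K[1][1]
    if cam=="wrist":
        th=np.hypot(x,y); k=np.where(th<1.4,np.tan(np.minimum(th,1.4))/np.maximum(th,1e-9),0); x,y=x*k,y*k
    p=np.stack([x*d,-y*d,-d],-1)@T[:3,:3].T+T[:3,3]
    p[d<=0]=np.nan
    return im,p
E
python3 - <<'E'
from h import *
im,p=cloud("wrist"); cv2.imwrite("pics/w1.png",im[:,:,::-1])
for q in ("latch_top","lid_tab","lid_hinge"): print(q,[(np.round(r["xyz"],4).tolist(),round(r["p"],2)) for r in finder.pinpoint("wrist",q)[:1]])
np.savez("w1.npz",im=im,p=p)
d=np.linalg.norm(p[...,:2]-[0.49,0.081],axis=-1)
m=(d<0.04)&(p[...,2]>0.14); q=p[m]; print(m.sum(), q.min(0),q.max(0),q.mean(0))
r=cv2.minAreaRect((q[:,:2]*1000).astype(np.float32)); print(r)
# lid plane fit: pink pts
f=im.astype(int); pk=(f[...,0]-f[...,1]>40)&(np.linalg.norm(p[...,:2]-[0.56,0.07],axis=-1)<0.14)&(p[...,2]>0.08)
a=p[pk]; 
for _ in range(5):
    c,*_=np.linalg.lstsq(np.c_[a[:,:2],np.ones(len(a))],a[:,2],rcond=None); res=a[:,2]-np.c_[a[:,:2],np.ones(len(a))]@c; a=a[abs(res)<max(.003,res.std()*1.5)]
print(c,len(a),res.std(),"tilt",np.arctan(np.hypot(*c[:2])),"downhill yaw",np.degrees(np.arctan2(-c[1],-c[0])))
E
```

```text
latch_top [([0.4895, 0.0817, 0.1576], 0.93)]
lid_tab [([0.4467, 0.0869, 0.1409], 0.62)]
lid_hinge [([0.659, 0.0507, 0.0818], 0.79)]
19487 [0.45363579 0.05380892 0.140001  ] [0.52967428 0.11665647 0.38323421] [0.49821308 0.09270812 0.3559313 ]
((489.937255859375, 80.99864196777344), (44.95395278930664, 79.7577896118164), 54.0773811340332)
[-0.22912763  0.03795834  0.23841768] 39915 0.0012250147545198665 tilt 0.22820478817805448 downhill yaw -9.406450424665998
```

View pics/w1.png

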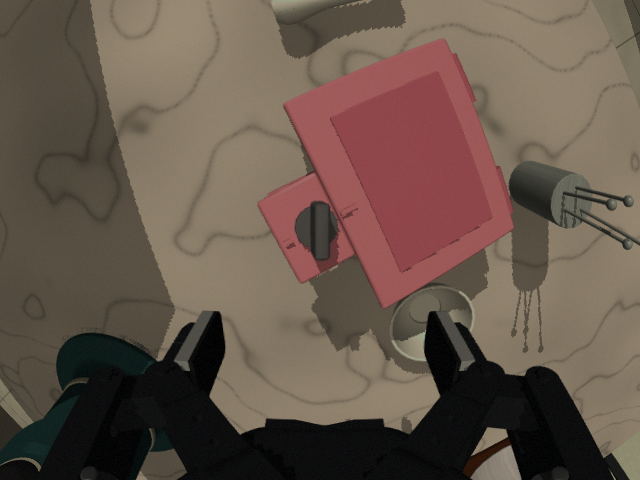

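The wrist view shows the bar upright at about (320,231), nearly along the tool's x. The ribs are at (290,245) and (348,212). Next I'll work out the bar's exact angle in the lid frame.

```bash
cat > lid.py <<'E'
from h import *
def lidframe(yaw,tilt): return R.from_euler("ZY",[yaw,tilt])  # box yaw deg->rad given; lid opens about +y
E
python3 - <<'E'
from lid import *
z=np.load("w1.npz"); im,p=z["im"],z["p"]
# lid side edges -> yaw: minAreaRect of lid points in lid frame
f=im.astype(int); t=0.225; yaw=np.radians(-9.8)
M=lidframe(yaw,t).as_matrix(); H=np.array([.657,.0515,.081])
l=(p-H)@M
pk=(f[...,0]-f[...,1]>40)&(abs(l[...,2]-.008)<.006)&(l[...,0]<.01)&(l[...,0]>-.165)
r=cv2.minAreaRect((l[pk][:,:2]*1000).astype(np.float32)); print("lid rect",r, "height",np.median(l[pk][:,2]))
tb=(f[...,0]-f[...,1]>40)&(abs(l[...,2]-.008)<.006)&(l[...,0]<-.17)
print("tab",cv2.minAreaRect((l[tb][:,:2]*1000).astype(np.float32)))
b=(np.hypot(l[...,0]+.1825,l[...,1])<.035)&(abs(l[...,2]-.037)<.006)
q=l[b]; print("bar",b.sum(),cv2.minAreaRect((q[:,:2]*1000).astype(np.float32)),np.median(q[:,2]))
w,V=np.linalg.eigh(np.cov(q[:,:2].T)); v=V[:,1]; print("bar angle in lid deg",np.degrees(np.arctan2(v[1],v[0])), "world centre",np.median(p[b],0))
s=telemetry.sense(); print(s["time"],s["tool_pos"],s["tcp_rot"])
E
```

```text
lid rect ((-78.83159637451172, 1.122039794921875), (172.46783447265625, 203.49839782714844), 0.20380501449108124) height 0.008994170497687155
tab ((-193.91925048828125, 1.2374267578125), (47.89018630981445, 80.00605773925781), 0.1679154932498932)
bar 875 ((-183.44688415527344, 1.0636157989501953), (42.59993362426758, 11.431321144104004), 63.988285064697266) 0.03737777402694223
bar angle in lid deg 63.93704947596365 world centre [0.48905705 0.0824684  0.1582103 ]
3.7 [0.49219861 0.08076537 0.28132327] [ 1.79999697e+02 -5.60070563e-04  5.46206417e+01]
```

```bash
cat >> lid.py <<'E'
YAW=np.radians(-9.6); H=np.array([.657,.0515,.081])
def toolrot(tilt,lat):  # tool x along bar, z = -lid normal
    return lidframe(YAW,tilt)*R.from_euler("z",lat)*R.from_euler("x",np.pi)
def delta(pos,rot):
    s=telemetry.sense(); c=R.from_euler("xyz",s["tcp_rot"],degrees=True)
    print("shift tool",np.round(c.inv().apply(np.array(pos)-s["tool_pos"]),4),"rotvec",np.round((c.inv()*rot).as_rotvec(degrees=True),2),"shift after turn",np.round(rot.inv().apply(np.array(pos)-s["tool_pos"]),4))
E
python3 - <<'E'
from lid import *
rot=toolrot(.225,np.radians(64)); n=lidframe(YAW,.225).apply([0,0,1])
C=np.array([.489,.082,.158]); print(n, rot.as_euler("xyz",degrees=True))
delta(C+n*.04,rot); delta(C-n*.021,rot)
E
```

```text
[ 0.21998199 -0.03720717  0.97479411] [-168.37573981    5.61269399   54.97176978]
shift tool [0.003  0.0047 0.0843] rotvec [11.6  -5.63  0.22] shift after turn [0.0112 0.0215 0.081 ]
shift tool [-0.0029 -0.0075  0.1438] rotvec [11.6  -5.63  0.22] shift after turn [0.0112 0.0215 0.142 ]
```

>>> arm_command --pt "0 0 0 5.8 -2.8 0.1 60" --pt "0 0 0 5.8 -2.8 0.1 60" --pt "0.0055 0.011 0.04 0 0 0 60" --pt "0.0055 0.0105 0.041 0 0 0 60" --pt "0 0 0 0 0 0 60"

```text
time: 4.32
tool_pos: [0.4964, 0.0802, 0.1951]
tcp_rot: [-168.2, 5.7, 55.1]
wrist_force: [-1.0, 0.6, 0.8]
gripper_width: 0.0509
grip_force: 0.0
```

```bash
python3 - <<'E'
from lid import *
rot=toolrot(.225,np.radians(64)); n=lidframe(YAW,.225).apply([0,0,1])
C=np.array([.489,.082,.158]); delta(C-n*.021,rot)
im,p=cloud("wrist"); cv2.imwrite("pics/w2.png",im[:,:,::-1])
l=(p-H)@lidframe(YAW,.225).as_matrix()
b=(np.hypot(l[...,0]+.1825,l[...,1])<.03)&(abs(l[...,2]-.037)<.005)
r=cv2.minAreaRect((l[b][:,:2]*1000).astype(np.float32)); print(r,np.median(p[b],0),np.median(l[b][:,2]))
E
```

```text
shift tool [0.001  0.0007 0.0588] rotvec [-0.21  0.16  0.1 ] shift after turn [0.0009 0.0005 0.0588]
((-183.0550079345703, 1.5660877227783203), (44.125389099121094, 11.512700080871582), 63.84395217895508) [0.4907769  0.08338411 0.15821585] 0.037517637817472624
```

View pics/w2.png

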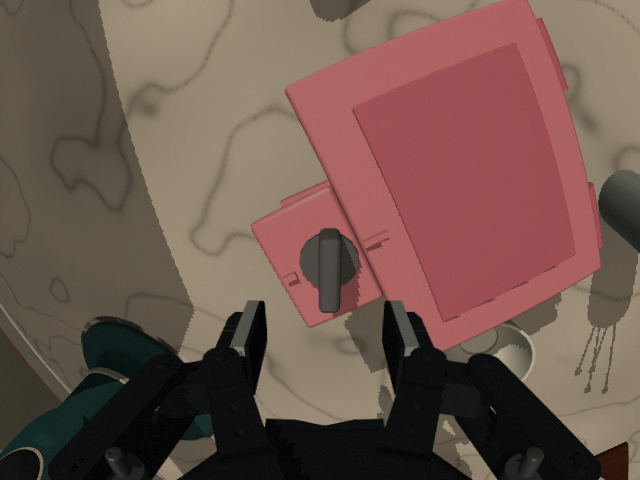

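The bar is at (330,272), centred between the fingers and parallel to the pads. I'll descend and grip it.

>>> arm_command --pt "0.001 0.001 0.02 0 0 0 60" --pt "0 0 0.02 0 0 0 60" --pt "0 0 0.018 0 0 0 60" --pt "0 0 0 0 0 0 60"

```text
time: 4.88
tool_pos: [0.4861, 0.0828, 0.1403]
tcp_rot: [-168.4, 5.6, 55.1]
wrist_force: [0.4, 0.6, -0.0]
gripper_width: 0.0508
grip_force: 0.0
```

>>> arm_command --pt "0 0 0 0 0 0 0" --pt "0 0 0 0 0 0 0" --pt "0 0 0 0 0 0 0" --pt "0 0 0 0 0 0 0" --pt "0 0 0 0 0 0 0" --grip_force 40

```text
time: 5.5
tool_pos: [0.4872, 0.0825, 0.1405]
tcp_rot: [-168.5, 5.5, 55.1]
wrist_force: [5.7, -1.2, -2.6]
gripper_width: 0.011
grip_force: 43.5
```

```bash
python3 - <<'E'
from lid import *
s=telemetry.sense(); print({k:np.round(v,3).tolist() for k,v in s.items()})
rot=toolrot(.225,np.radians(64)); n=lidframe(YAW,.225).apply([0,0,1]); delta(np.array([.489,.082,.158])-n*.021,rot)
im,p=cloud("wrist"); cv2.imwrite("pics/w3.png",im[:,:,::-1])
E
```

```text
{'time': 5.5, 'q': [18.778, 28.411, -37.225, 106.029, 12.465, 63.052, -59.006], 'qd': [-0.005, 0.042, 0.133, 0.029, -0.0, -0.038, 0.056], 'effort': [-1.372, -77.453, -14.143, -32.888, -1.47, 2.245, -0.009], 'tool_pos': [0.487, 0.082, 0.14], 'tcp_rot': [-168.455, 5.527, 55.104], 'wrist_force': [5.659, -1.203, -2.618], 'moment': [-0.328, -1.353, 0.001], 'grip_force': 43.465, 'gripper_width': 0.011}
shift tool [-0.0011 -0.0018  0.0035] rotvec [ 0.09 -0.06  0.15] shift after turn [-0.0011 -0.0018  0.0035]
```

Gripped at 11 mm. I'll turn the bar 64° clockwise seen from above, which is +z in the tool frame.

>>> arm_command --pt "0 0 0 0 0 9 0" --pt "0 0 0 0 0 9 0" --pt "0 0 0 0 0 9 0" --pt "0 0 0 0 0 9 0" --pt "0 0 0 0 0 9 0"

```text
time: 6.18
tool_pos: [0.4879, 0.0816, 0.1405]
tcp_rot: [-175.9, 12.0, 9.6]
wrist_force: [9.8, -8.3, -6.4]
gripper_width: 0.0107
grip_force: 43.3
```

>>> arm_command --pt "0 0 0 0 0 9 0" --pt "0 0 0 0 0 9 0" --pt "0 0 0 0 0 1 0" --pt "0 0 0 0 0 0 0" --pt "0 0 0 0 0 0 0"

```text
time: 6.8
tool_pos: [0.4879, 0.0812, 0.1405]
tcp_rot: [180.0, 12.7, -9.5]
wrist_force: [9.8, -9.2, -4.5]
gripper_width: 0.0107
grip_force: 43.4
```

```bash
python3 - <<'E'
from lid import *
im,p=cloud("wrist"); cv2.imwrite("pics/w4.png",im[:,:,::-1])
s=telemetry.sense(); print({k:np.round(v,3).tolist() for k,v in s.items()})
l=(p-H)@lidframe(YAW,.22).as_matrix(); f=im.astype(int)
pk=(f[...,0]-f[...,1]>40)&(abs(l[...,2]-.008)<.02)&(l[...,0]<0)&(l[...,0]>-.165)&(abs(l[...,1])<.1)
a=l[pk]; c=np.polyfit(a[:,0],a[:,2],1); print("lid angle",.22-c[0],c)
E
```

```text
{'time': 6.85, 'q': [8.047, 25.56, -23.053, 106.355, 5.367, 61.762, -116.507], 'qd': [0.163, -0.053, -0.086, -0.123, -0.016, 0.03, -0.009], 'effort': [-5.692, -78.804, -13.042, -31.974, -3.622, 3.123, 0.034], 'tool_pos': [0.488, 0.081, 0.14], 'tcp_rot': [179.976, 12.693, -9.522], 'wrist_force': [9.905, -8.691, -4.441], 'moment': [-1.995, -2.512, 0.314], 'grip_force': 43.426, 'gripper_width': 0.011}
lid angle 0.21861094499001743 [0.00138906 0.00990822]
```

View pics/w4.png

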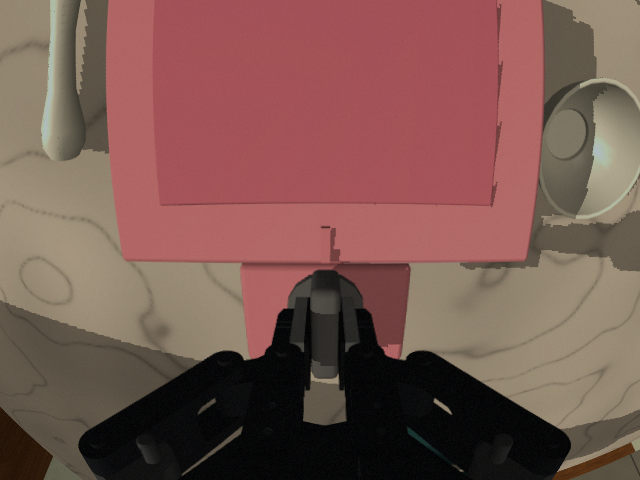

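The bar is now in line with the rib at (327,240), and the lid is still up at 0.219 rad. Step 1 is met. Next I'll push the lid shut along the arc about the hinge.

>>> arm_command --pt "0.0005 0.0015 0.0067 0 2.1 0 0" --pt "-0.0005 0 0.0067 0 2.1 0 0" --pt "-0.0005 0 0.0067 0 2.1 0 0" --pt "-0.0005 0 0.0067 0 2.1 0 0" --pt "-0.0005 0 0.0067 0 2.1 0 0"

```text
time: 7.48
tool_pos: [0.48, 0.0824, 0.1076]
tcp_rot: [-180.0, 2.3, -9.4]
wrist_force: [0.7, -1.4, 5.3]
gripper_width: 0.0114
grip_force: 44.4
```

>>> arm_command --pt "-0.0005 0 0.0067 0 2.1 0 0" --pt "0 0 0.001 0 0 0 0" --pt "0 0 0 0 0 0 0"

```text
time: 7.85
tool_pos: [0.479, 0.0825, 0.1001]
tcp_rot: [-180.0, 0.3, -9.4]
wrist_force: [-1.4, -2.0, 7.1]
gripper_width: 0.0108
grip_force: 44.6
```

```bash
cat > chk.py <<'E'
from lid import *
s=telemetry.sense(); print({k:np.round(v,4).tolist() for k,v in s.items() if k not in("qd","effort")})
im,p=cloud("wrist"); cv2.imwrite("pics/w%d.png"%(s["time"]*100),im[:,:,::-1]); print("w%d"%(s["time"]*100))
l=(p-H)@lidframe(YAW,0).as_matrix(); f=im.astype(int)
pk=(f[...,0]-f[...,1]>40)&(abs(l[...,2]-.015)<.025)&(l[...,0]<0)&(l[...,0]>-.165)&(abs(l[...,1])<.1)
a=l[pk]; c=np.polyfit(a[:,0],a[:,2],1); print("lid angle",-c[0],c)
E
python3 chk.py
```

```text
{'time': 7.85, 'q': [5.0562, 21.8059, -21.6366, 117.4243, 11.3612, 43.0084, -122.9844], 'tool_pos': [0.479, 0.0825, 0.1001], 'tcp_rot': [-179.974, 0.3037, -9.4275], 'wrist_force': [-1.382, -2.0432, 7.0891], 'moment': [-0.3303, 0.3266, 0.0213], 'grip_force': 44.633, 'gripper_width': 0.0108}
w785
lid angle -0.008579096386764216 [0.0085791  0.01012785]
```

>>> arm_command --pt "0 0 0.0015 0 0 0 0" --pt "0 0 0.0015 0 0 0 0" --pt "0 0 0 0 0 0 0" --pt "0 0 0 0 0 0 0"

```text
time: 8.4
tool_pos: [0.4793, 0.0825, 0.0986]
tcp_rot: [180.0, 0.3, -9.4]
wrist_force: [-16.5, -4.5, 46.3]
gripper_width: 0.011
grip_force: 50.2
```

```bash
python3 chk.py
```

```text
{'time': 8.4, 'q': [4.9731, 21.9513, -21.5732, 117.4657, 11.5174, 42.8146, -123.1363], 'tool_pos': [0.4793, 0.0825, 0.0986], 'tcp_rot': [179.9905, 0.2637, -9.4353], 'wrist_force': [-16.5048, -4.4736, 46.3356], 'moment': [-1.1197, 3.4591, -0.0217], 'grip_force': 50.2198, 'gripper_width': 0.011}
w840
lid angle -0.013791763500518736 [0.01379176 0.01012852]
```

The lid is on its hard stop: the TCP height matches and the force rose sharply. I'll ease the push a little and check.

>>> arm_command --pt "0.001 0 -0.001 0 0 0 0" --pt "0 0 0 0 0 0 0" --pt "0 0 0 0 0 0 0" --pt "0 0 0 0 0 0 0" --pt "0 0 0 0 0 0 0"

```text
time: 9.07
tool_pos: [0.4793, 0.0824, 0.0988]
tcp_rot: [180.0, 0.4, -9.4]
wrist_force: [-17.3, -2.9, 35.1]
gripper_width: 0.0108
grip_force: 48.4
```

```bash
python3 chk.py; cp pics/w9*.png pics/last.png
```

```text
{'time': 9.075, 'q': [5.0103, 21.9876, -21.5951, 117.3739, 11.4618, 42.9762, -123.0503], 'tool_pos': [0.4793, 0.0824, 0.0988], 'tcp_rot': [179.9775, 0.3739, -9.4194], 'wrist_force': [-17.3072, -2.9264, 35.1087], 'moment': [-0.6223, 3.5395, -0.0565], 'grip_force': 48.4452, 'gripper_width': 0.0108}
w907
lid angle -0.013308505021541945 [0.01330851 0.01012712]
```

View pics/last.png

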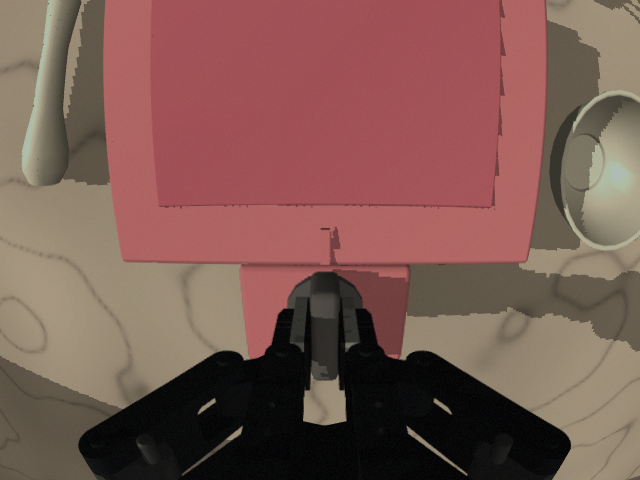

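The lid is flat, the bar is in line with the rib at (327,240), and the grip is holding it down at about 35 N, well past the 6 N the seal needs. Handing in.

```bash
python3 -c "
from rig import manip; print(manip.close_job())"
```

```text
the job is handed in; nothing more can be done
None
```

I turned the latch bar in line with the ribs while the lid was still up, then pushed the lid fully shut. I handed the job in at about 9 s, with the fingers still gripping the latch and pressing down at about 35 N; no verdict came back.

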